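# Wedge the drawing board level

### The job

The small hinged drawing board droops towards you. Take the wooden wedge and push it, thin end first, along the channel under the board's front edge until the board is level on its stop and the wedge sits snug; push gently (about 15 N is snug, do not drive it hard), do not lift or press the board itself, and leave the other things alone. Let go at the end with the wedge left in place.

Things in the scene. Friction and masses are not known exactly. Their poses are not given: they have to be found in the camera images.
- stand: Low brown wooden stand fixed to the table, 215 mm deep, 206 mm wide. Origin on the table under the middle of the board's front edge as it is when level; x points away from the front, along the channel, under the board to its hinge; y to the left, z up. Its runners and cheeks are at most 10 mm high.
- channel (a point): Point on the table in the mid-line of the channel, 15 mm in front of the stand's origin. The channel: two cheeks 8 mm high, 40 mm apart, from stand x = -15 to 150 mm, no floor (the wedge slides on the table). In front, x = -37 to -15 mm, the mouth flares to about 58 mm between inner faces. A cross bar shuts the channel at x = 150 mm, deeper than the wedge needs to go.
- board: Plywood drawing board, 200 (along x) x 220 x 8 mm, 0.28 to 0.56 kg, paper on it. Origin: middle of its front edge, underside: 24 mm over the table when level, 14 mm when drooping. Hinged at its rear edge (stand x = 200 mm, 24 mm up). Its x axis is as the stand's when level, z normal to its face. It droops by 0.05 rad onto a lower rest; at level a firm stop in the hinge halts it.
- screw_seat (a point): On the board's underside, in the middle, 15 mm behind the front edge: a brass levelling screw's round foot (radius 6 mm) sticks out here 5 to 10 mm below the underside; how much differs each time and is not measured. The wedge bears on this foot only. When snug, foot and wedge are squeezed by 0.55 to 0.8 N per newton of push: to end above 5 N (weight alone: up to 4 N), never above 22 N.
- wedge: Loose plain waxed wooden wedge (friction about 0.35), 140 mm long, 36 mm wide, 0.12 kg, flat underside, thick end painted red. Its height rises evenly from 3 mm at the thin end to 26 mm at the thick end (1 in 6). Origin in the centre of its underside; x points to the thin end, z up. Friction locks it where it is left.
- wedge_tip (a point): Middle of the lower edge of the wedge's thin end, 70 mm from its origin. With the board level it is 80 to 113 mm inside the board's front edge (stand x), depending on the screw, so that 27 to 60 mm of wedge stay in front of the board. It meets the screw's foot 24 to 56 mm inside the front edge.
- wedge_tail (a point): Middle of the upright face of the wedge's red thick end, 12 mm over its underside; the face is 36 mm wide and 26 mm high. While the wedge only carries the board's weight it slides with about 2 to 8 N of push; once the board is on its stop the push rises steeply, 6 to 8 N for each millimetre of wedge travel.
- tape_roll: Loose roll of beige masking tape lying flat, 100 mm across, 25 mm high, origin at its underside's centre. A bystander.
- blue_ink: Loose dark blue ink bottle with black cap, 46 x 46 x 58 mm, origin at its underside's centre. A bystander.
- grey_eraser: Loose lump of grey kneaded eraser, 30 x 38 x 17 mm, origin at its underside's centre. A bystander.
Mind the look-alikes: they are no part of the job. Of the things that look like the wedge, the larger one is meant.

How it is judged:
By the outcome, as a careful person would: the job done as asked, in the order asked, and still so for the second after the job is handed in, with the robot touching nothing.
It also fails if it takes over 58 s, if anything falls off the work surface, if the arm or the gripper's body presses on something with over 40 N, if the wrist force passes 120 N, or if a joint passes its speed limit or range.

### The arm

A 7-joint arm with a two-finger parallel gripper is mounted at the origin on a cart in front of the work surface, level with it; the furniture and walls round the work are solid. World frame = base frame: x ahead of the robot, y to its left, z up, the work surface at z = 0. Lengths are in m, angles in rad, forces in N, time in s.
With the tool pointing down it reaches from about 0.4 to 0.85 m from the base axis. Payload 4.5 kg.
Tool frame: the origin (TCP) lies at the very end of the fingers, on their centre line; the grasp point (between the pads) lies 19 mm behind it (r.grip_point_offset is the distance from the TCP to the grasp point, in m); z points along the fingers, y is the line along which they close (so a half turn about z gives the same grasp; the last joint's range is limited). The gripper opens to 88 mm and grips with 3 to 60 N. Pads are 18 mm wide; open, the fingers measure 123 mm over their backs; the gripper's body (75 mm by 187 mm) begins 45 mm behind the grasp point.
Start: joints at [-1.166, 0.689, -0.195, 1.565, 0.157, 0.902, -0.215], TCP at [0.226, 0.583, 0.203] pointing down, gripper open.
Joint ranges: [-3.01, 3.01], [-0.46, 2.08], [-1.47, 1.51], [0.13, 2.56], [-1, 4.14], [0.04, 2.09], [-2.66, 2.66]. Speed limits (rad/s): [2.57, 2.57, 3.14, 3.14, 3.14, 3.14, 3.14].

### API

Orientations are given as a unit quaternion [x, y, z, w].
In Python, from plant import r gives the robot as it stands.
- The arm moves only by the tool carry_out, never from a script. Its argument "rows" is a list of rows, each a list of 3 entries, a list of its own where there are three numbers: the shift along the tool's x, y, z in cm, then the turn, a rotation vector about the tool's x, y, z in degrees, then the closure, from 0 (fully open) to 1 (shut). A call has 1 to 12 rows; each row is the pose to reach, as a shift and turn from the pose commanded when the call began, along the tool's axes at that moment; what a row does not reach only later rows make up. A row lasts 1/10 s, in which the tool goes at most 50 mm and 8.59 degrees, less where a joint would pass 70% of its speed; a pose out of reach is approached as far as the arm can. A call with a gripper value outside its range is refused whole. The fingers move at their own pace and stop on an object; "newtons" is the grip in N (left out, the last holds). Time passes only in rows, so rows that repeat a pose let the fingers close. It gives the time, the measured TCP pose, the force, the opening and the grip force at its end, in the units of the state.
- r.get_state(): the state, without advancing time (a new reading comes with each control period).
- r.snapshot(name): name is "scene" or "side" or "wrist"; returns a dict with "image" (420x560x3 uint8, red, green, blue), "fx", "fy", "cx", "cy" (pixels), "dist_coeffs" ([k1, k2, p1, p2, k3] as OpenCV has them; the pictures are not rectified), "pose" (4x4, takes a point from camera to world coordinates). Camera axes: x right, y up, looking along -z (the intrinsics and any distortion apply to the point x, -y, -z); pixel columns grow to the right and rows downward; lengths in m; the calibration is good to about 2 mm. A picture is of the moment at which its call begins. There is no depth.
- r.finish_job(): hands the job in; it is judged then, once.
The state is a dict: "clock": time; "q": joint angles; "qd": joint speeds; "joint_torque": joint torques, N m; "tool_pos": TCP position; "eef_rot": TCP orientation; "contact_force": force on the tool from outside, world axes, zero at the start; "moment": the same for the moment, N m; "opening": opening from 0.0 (shut) to 1.0 (fully open); "finger_force": force on a finger pad.
Only numpy, scipy, OpenCV 4.12 (cv2) and the standard library are available. Lean on these libraries where they do the work, as an engineer would, in place of code of your own. Each camera call takes 0.05 s, during which the arm holds its last target. There are 200 camera calls.

## Working session

There is one attempt and no reset: what is moved stays moved. The work goes in short steps, Python scripts to look and compute and a tool call to move; the robot and the scene stay as the last step left them, time stands still between calls to the robot, and variables do not carry over. Pictures are saved under pics/ and viewed, at most 10 in all, crops included, and the job is handed in when it is done.

Besides the shell and the picture viewer there is one more tool, called after "Call:" as a command line: name --argument value ..., lists and objects as JSON in quotes. carry_out: Moves the arm, as the interface text tells. Its arguments: {"type":"object","properties":{"rows":{"type":"array"},"newtons":{"type":"number"}},"required":["rows"]}

```bash
mkdir -p pics; cat > h.py <<'E'
import numpy as np, cv2
from plant import r
def snap(n,f=None):
    s=r.snapshot(n)
    if f: cv2.imwrite('pics/'+f,cv2.cvtColor(np.asarray(s['image']),cv2.COLOR_RGB2BGR))
    return s
def KD(s): return np.array([[s['fx'],0,s['cx']],[0,s['fy'],s['cy']],[0,0,1.]]),np.array(s['dist_coeffs'],float)
def ray(s,uv):
    K,D=KD(s); p=cv2.undistortPoints(np.array(uv,float).reshape(-1,1,2),K,D).reshape(-1,2)
    d=np.c_[p[:,0],-p[:,1],-np.ones(len(p))]; T=np.array(s['pose']); return T[:3,3],d@T[:3,:3].T
def onz(s,uv,z):
    o,d=ray(s,uv); z=np.broadcast_to(z,len(d)); return o+d*((z-o[2])/d[:,2])[:,None]
def proj(s,P):
    K,D=KD(s); T=np.array(s['pose']); c=(np.array(P,float).reshape(-1,3)-T[:3,3])@T[:3,:3]
    return cv2.projectPoints(c*[1,-1,-1],np.zeros(3),np.zeros(3),K,D)[0].reshape(-1,2)
E
python3 - <<'E'
from h import *
a=snap('scene','s0.png');b=snap('side','d0.png')
cv2.imwrite('pics/both.png',cv2.cvtColor(np.vstack([a['image']]),cv2.COLOR_RGB2BGR))
for s in(a,b): print(np.round(s['pose'],3).tolist(),s['fx'])
st=r.get_state();print(st['clock'],st['eef_rot'],st['contact_force'])
E
```

```text
[[0.472, 0.694, -0.544, -0.117], [-0.882, 0.362, -0.303, -0.367], [-0.013, 0.622, 0.783, 1.008], [0.0, 0.0, 0.0, 1.0]] 428.67844922223145
[[0.88, 0.184, -0.437, 0.131], [-0.475, 0.337, -0.813, -0.728], [-0.002, 0.923, 0.384, 0.382], [0.0, 0.0, 0.0, 1.0]] 379.4346776920613
0.1 [ 1.84296787e-01  9.82870305e-01 -8.04734075e-04 -9.64973382e-05] [ 0.33244608 -0.12088966 -0.6355238 ]
```

View pics/s0.png

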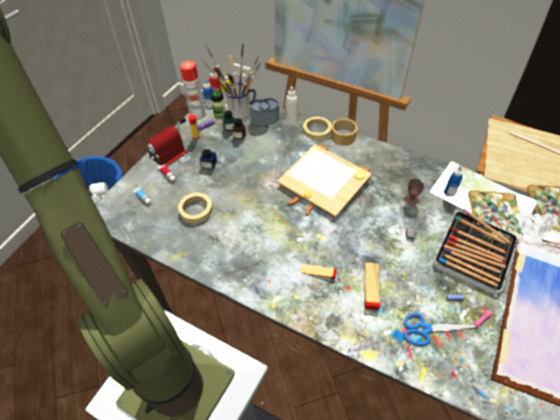

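View pics/d0.png

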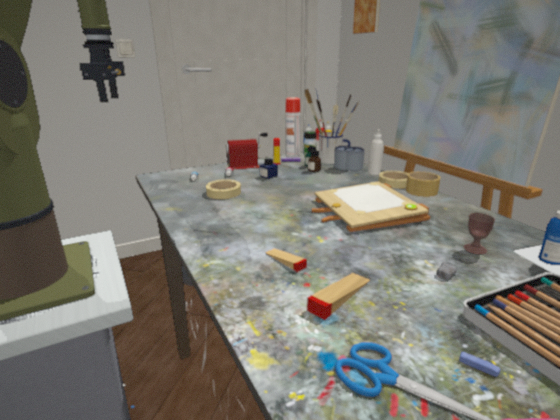

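Two wedge look-alikes show in the scene view: a small one at (319,272) and a larger one at (372,285). In the side view they are at (287,260) and (338,295). The larger one fits the description, so I'll measure both and confirm in a crop. The board is at (325,180) with its mouth near (300,203).

```bash
python3 - <<'E'
from h import *
a=snap('scene');b=snap('side')
im=lambda s:cv2.cvtColor(s['image'],cv2.COLOR_RGB2BGR)
A=cv2.resize(im(a)[140:315,265:405],None,fx=4,fy=4,interpolation=cv2.INTER_CUBIC)[:600]
A=cv2.resize(im(a)[140:315,265:405],(400,500),interpolation=cv2.INTER_CUBIC)
B=cv2.resize(im(b)[170:325,258:438],(400,344),interpolation=cv2.INTER_CUBIC)
C=np.zeros((500,800,3),np.uint8);C[:,:400]=A;C[:344,400:]=B
cv2.imwrite('pics/c1.png',C)
for n,s,rois in(('scene',a,[(295,258,342,285),(358,258,388,312)]),('side',b,[(262,245,310,275),(304,270,372,320)])):
  hsv=cv2.cvtColor(s['image'],cv2.COLOR_RGB2HSV)
  wood=cv2.inRange(hsv,(8,90,110),(28,255,255));red=cv2.inRange(hsv,(0,170,90),(6,255,255))|cv2.inRange(hsv,(172,150,90),(180,255,255))
  for x0,y0,x1,y1 in rois:
    for nm,m in(('wood',wood),('red',red)):
      z=np.zeros_like(m);z[y0:y1,x0:x1]=m[y0:y1,x0:x1]
      c,_=cv2.findContours(z,0,2)
      if not c: continue
      c=max(c,key=cv2.contourArea)
      q=cv2.boxPoints(cv2.minAreaRect(c));print(n,nm,cv2.contourArea(c),q.round(1).tolist())
      print(onz(s,q,0.012).round(3)[:,:2].tolist())
E
```

```text
scene wood 227.5 [[300.20001220703125, 273.70001220703125], [301.6000061035156, 263.5], [333.70001220703125, 268.1000061035156], [332.20001220703125, 278.29998779296875]]
[[0.402, -0.118], [0.432, -0.107], [0.459, -0.19], [0.429, -0.2]]
scene red 10.0 [[331.5, 277.79998779296875], [334.1000061035156, 268.70001220703125], [336.1000061035156, 269.29998779296875], [333.5, 278.3999938964844]]
[[0.429, -0.197], [0.458, -0.192], [0.459, -0.197], [0.43, -0.203]]
scene wood 518.5 [[365.0, 262.0], [379.0, 262.0], [379.0, 302.0], [365.0, 302.0]]
[[0.516, -0.258], [0.534, -0.292], [0.421, -0.335], [0.405, -0.303]]
scene red 67.5 [[365.3999938964844, 308.20001220703125], [366.0, 301.79998779296875], [379.20001220703125, 303.0], [378.6000061035156, 309.3999938964844]]
[[0.389, -0.31], [0.406, -0.305], [0.419, -0.336], [0.401, -0.342]]
side wood 267.5 [[264.70001220703125, 259.29998779296875], [268.6000061035156, 247.0], [303.0, 258.0], [299.1000061035156, 270.29998779296875]]
[[0.393, -0.156], [0.42, -0.116], [0.459, -0.186], [0.431, -0.22]]
side red 78.0 [[292.29998779296875, 264.20001220703125], [304.5, 258.79998779296875], [307.6000061035156, 265.79998779296875], [295.3999938964844, 271.20001220703125]]
[[0.43, -0.196], [0.46, -0.19], [0.452, -0.215], [0.423, -0.22]]
side wood 855.0 [[312.0, 295.0], [358.20001220703125, 264.20001220703125], [371.79998779296875, 284.79998779296875], [325.70001220703125, 315.5]]
[[0.412, -0.295], [0.537, -0.255], [0.516, -0.318], [0.403, -0.348]]
side red 317.5 [[304.0, 310.0], [310.20001220703125, 295.20001220703125], [333.3999938964844, 305.0], [327.20001220703125, 319.79998779296875]]
[[0.381, -0.321], [0.409, -0.294], [0.427, -0.332], [0.399, -0.357]]
```

View pics/c1.png

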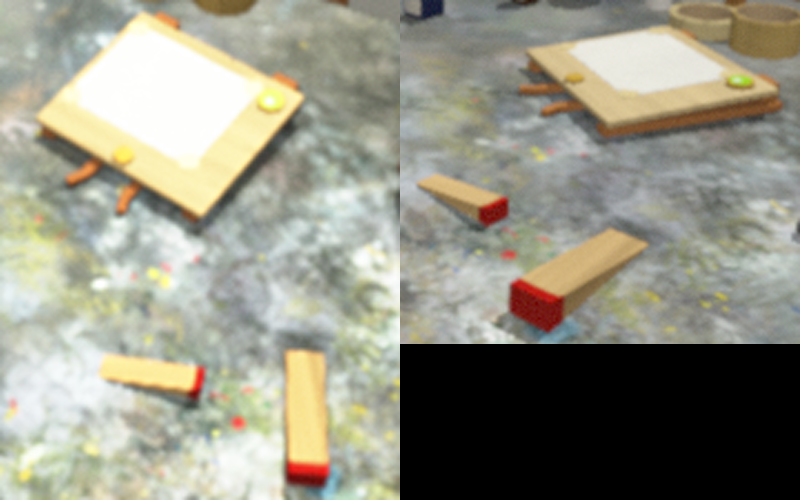

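The crop confirms it: the larger wedge, at crop (305,415), has its red end towards the robot. The stand's mouth prongs show at crop (80,175) and (128,200).

```bash
python3 - <<'E'
from h import *
a=snap('scene');b=snap('side')
sa=lambda p:np.array(p)/2.857+[265,140]
sb=lambda p:(np.array(p)-[400,0])/2.222+[258,170]
P=lambda n,x:print(n,x.round(3)[:,:2].tolist())
P('board scene FL,FR,RR,RL',onz(a,sa([[40,116],[200,215],[303,97],[140,14]]),[.022,.022,.032,.032]))
P('board side FL FR RR',onz(b,sb([[527,50],[605,123],[778,96]]),[.022,.022,.032]))
P('prong tips scene L,R',onz(a,sa([[70,183],[121,211]]),.009))
P('prong tips side',onz(b,sb([[520,90],[543,112]]),.009))
P('tip scene',onz(a,sa([[287,350],[325,350]]),.003))
P('tail scene',onz(a,sa([[287,463],[328,464]]),.026))
P('tailb scene',onz(a,sa([[289,482],[326,485]]),.0))
P('tip side',onz(b,sb([[613,229],[648,243]]),.003))
P('tail side',onz(b,sb([[512,282],[563,300]]),.026))
P('tailb side',onz(b,sb([[512,313],[553,330]]),.0))
E
```

```text
board scene FL,FR,RR,RL [[0.662, 0.088], [0.618, -0.122], [0.812, -0.159], [0.848, 0.057]]
board side FL FR RR [[0.657, 0.082], [0.614, -0.13], [0.796, -0.179]]
prong tips scene L,R [[0.603, 0.02], [0.594, -0.044]]
prong tips side [[0.6, 0.007], [0.59, -0.055]]
tip scene [[0.521, -0.259], [0.538, -0.291]]
tail scene [[0.398, -0.305], [0.413, -0.338]]
tailb scene [[0.395, -0.312], [0.407, -0.343]]
tip side [[0.521, -0.264], [0.533, -0.293]]
tail side [[0.394, -0.313], [0.413, -0.346]]
tailb side [[0.394, -0.313], [0.409, -0.342]]
```

```bash
cat > g.py <<'E'
import sys
from h import *
from scipy.spatial.transform import Rotation as R
def go(p,yd):  # target TCP, wanted tool-y yaw deg (mod 180)
    s=r.get_state(); q=R.from_quat(s['eef_rot'])
    T=R.from_matrix(np.array([[np.sin(np.radians(yd)),np.cos(np.radians(yd)),0],[-np.cos(np.radians(yd)),np.sin(np.radians(yd)),0],[0,0,-1]]).T)
    T=R.from_matrix(np.c_[[np.sin(np.radians(yd)),-np.cos(np.radians(yd)),0],[np.cos(np.radians(yd)),np.sin(np.radians(yd)),0],[0,0,-1]])
    c=[T,T*R.from_euler('z',180,degrees=True)]
    w=min([(q.inv()*t).as_rotvec(degrees=True) for t in c],key=np.linalg.norm)
    print('shift cm',(q.inv().apply(np.array(p)-s['tool_pos'])*100).round(2),'turn',w.round(1),'F',np.round(s['contact_force'],1),'t',s['clock'],s['tool_pos'].round(4) if hasattr(s['tool_pos'],'round') else s['tool_pos'])
if __name__=='__main__':
    v=list(map(float,sys.argv[1:])); go(v[:3],v[3])
E
python3 g.py .52 .15 .2 90; python3 g.py .433 -.315 .12 111.4
```

```text
Traceback (most recent call last):
  File "g.py", line 12, in <module>
    v=list(map(float,sys.argv[1:])); go(v[:3],v[3])
                                     ~~^^^^^^^^^^^^
  File "g.py", line 6, in go
    T=R.from_matrix(np.array([[np.sin(np.radians(yd)),np.cos(np.radians(yd)),0],[-np.cos(np.radians(yd)),np.sin(np.radians(yd)),0],[0,0,-1]]).T)
  File "scipy/spatial/transform/_rotation.pyx", line 1143, in scipy.spatial.transform._rotation.Rotation.from_matrix
ValueError: Non-positive determinant (left-handed or null coordinate frame) in rotation matrix 0: [[ 1.000000e+00 -6.123234e-17  0.000000e+00]
 [ 6.123234e-17  1.000000e+00  0.000000e+00]
 [ 0.000000e+00  0.000000e+00 -1.000000e+00]].
Traceback (most recent call last):
  File "g.py", line 12, in <module>
    v=list(map(float,sys.argv[1:])); go(v[:3],v[3])
                                     ~~^^^^^^^^^^^^
  File "g.py", line 6, in go
    T=R.from_matrix(np.array([[np.sin(np.radians(yd)),np.cos(np.radians(yd)),0],[-np.cos(np.radians(yd)),np.sin(np.radians(yd)),0],[0,0,-1]]).T)
  File "scipy/spatial/transform/_rotation.pyx", line 1143, in scipy.spatial.transform._rotation.Rotation.from_matrix
ValueError: Non-positive determinant (left-handed or null coordinate frame) in rotation matrix 0: [[ 0.93105582  0.36487678  0.        ]
 [-0.36487678  0.93105582  0.        ]
 [ 0.          0.         -1.        ]].
```

```bash
sed -i '6d;s/np.c_\[\[np.sin(np.radians(yd)),-np.cos(np.radians(yd)),0\]/np.c_[[-np.sin(np.radians(yd)),np.cos(np.radians(yd)),0]/' g.py
python3 g.py .52 .15 .2 90; python3 g.py .433 -.315 .12 111.4
```

```text
shift cm [-43.03 -29.66   0.26] turn [ -0.   -0.  -21.2] F [-0.5  0.4  0.5] t 0.3 [0.2264 0.5823 0.2025]
shift cm [-51.77 -76.15   8.29] turn [ -0.   -0.  -42.6] F [-0.5  0.4  0.5] t 0.3 [0.2264 0.5823 0.2025]
```

Call:
carry_out --rows '[[[-43,-29.7,0],[0,0,-21],0.3],[[-43,-29.7,0],[0,0,-21],0.3],[[-43,-29.7,0],[0,0,-21],0.3],[[-43,-29.7,0],[0,0,-21],0.3],[[-43,-29.7,0],[0,0,-21],0.3],[[-43,-29.7,0],[0,0,-21],0.3],[[-43,-29.7,0],[0,0,-21],0.3],[[-43,-29.7,0],[0,0,-21],0.3],[[-43,-29.7,0],[0,0,-21],0.3],[[-43,-29.7,0],[0,0,-21],0.3],[[-43,-29.7,0],[0,0,-21],0.3],[[-43,-29.7,0],[0,0,-21],0.3]]'

```text
clock: 1.5
tool_pos: [0.5219, 0.145, 0.2024]
eef_rot: [0.006, 1.0, -0.001, 0.001]
contact_force: [0.8, 0.0, 0.4]
opening: 0.699
finger_force: 0.0
```

```bash
python3 g.py .433 -.315 .12 111.4
```

```text
shift cm [  8.33 -46.08   8.34] turn [ -0.1   0.  -22.1] F [0.8 0.  0.4] t 1.5 [0.5219 0.145  0.2024]
```

Call:
carry_out --rows '[[[8.3,-46.1,7.3],[0,0,-22],0.2],[[8.3,-46.1,7.3],[0,0,-22],0.2],[[8.3,-46.1,7.3],[0,0,-22],0.2],[[8.3,-46.1,7.3],[0,0,-22],0.2],[[8.3,-46.1,7.3],[0,0,-22],0.2],[[8.3,-46.1,7.3],[0,0,-22],0.2],[[8.3,-46.1,7.3],[0,0,-22],0.2],[[8.3,-46.1,7.3],[0,0,-22],0.2],[[8.3,-46.1,7.3],[0,0,-22],0.2],[[8.3,-46.1,7.3],[0,0,-22],0.2],[[8.3,-46.1,7.3],[0,0,-22],0.2],[[8.3,-46.1,7.3],[0,0,-22],0.2]]'

```text
clock: 2.7
tool_pos: [0.4354, -0.309, 0.1297]
eef_rot: [-0.189, 0.982, 0.001, 0.001]
contact_force: [0.1, 0.9, 1.1]
opening: 0.798
finger_force: 0.0
```

```bash
python3 - <<'E'
from h import *
s=snap('wrist','w1.png'); print(r.get_state()['tool_pos'])
print('pred tip,tail px',proj(s,[[.528,-.277,.003],[.403,-.326,.026]]).round(0).tolist())
E
python3 g.py .433 -.315 .004 111.4
```

```text
[ 0.43582674 -0.3082766   0.12998987]
pred tip,tail px [[272.0, 284.0], [272.0, 159.0]]
shift cm [ 0.53 -0.53 12.6 ] turn [0.1 0.1 0.5] F [-0.   0.3  0.2] t 2.75 [ 0.4358 -0.3083  0.13  ]
```

View pics/w1.png

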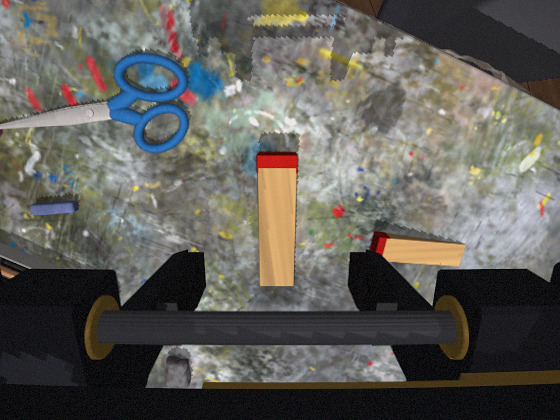

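The wrist view shows the wedge with its tip edge at (261–294, 286) and its red top edge at (257–298, 153), about 5 px right of where I predicted. I'm re-measuring from here.

```bash
python3 - <<'E'
from h import *
from g import go
s=snap('wrist')
t=onz(s,[[261,286],[294.5,286]],.003);q=onz(s,[[257,153],[298,153]],.026)
w=lambda x:np.linalg.norm(x[0]-x[1])
tm,qm=t.mean(0)[:2],q.mean(0)[:2];d=tm-qm;y=np.degrees(np.arctan2(d[1],d[0]))
print(t.round(4),q.round(4),w(t),w(q),np.linalg.norm(d),y)
g=qm+d*35/140;print(g); go([g[0],g[1],.004],y+90)
E
```

```text
[[ 0.5348 -0.2862  0.003 ]
 [ 0.5216 -0.2533  0.003 ]] [[ 0.4033 -0.3397  0.026 ]
 [ 0.39   -0.3067  0.026 ]] 0.035501530422332166 0.0356645641043815 0.1419654878328863 22.122901595707457
[ 0.42954972 -0.30983728]
shift cm [ 0.68  0.06 12.61] turn [ 0.1  0.1 -0.1] F [-0.   0.4  0.4] t 2.8 [ 0.436  -0.308   0.1301]
```

Call:
carry_out --rows '[[[0.7,0.1,4],[0,0,0],0.3],[[0.7,0.1,8],[0,0,0],0.3],[[0.7,0.1,11],[0,0,0],0.3],[[0.7,0.1,12.5],[0,0,0],0.3],[[0.7,0.1,12.5],[0,0,0],0.3],[[0.7,0.1,12.5],[0,0,0],1],[[0.7,0.1,12.5],[0,0,0],1],[[0.7,0.1,12.5],[0,0,0],1],[[0.7,0.1,12.5],[0,0,0],1],[[0.7,0.1,12.5],[0,0,0],1],[[0.7,0.1,12.5],[0,0,0],1],[[0.7,0.1,12.5],[0,0,0],1]]' --newtons 40

```text
clock: 4.0
tool_pos: [0.4278, -0.3124, 0.0047]
eef_rot: [-0.189, 0.982, 0.0, 0.0]
contact_force: [0.1, 0.1, -0.3]
opening: 0.087
finger_force: 0.0
```

```bash
python3 - <<'E'
from h import *
a=snap('scene');b=snap('side');w=snap('wrist')
im=lambda s:cv2.cvtColor(s['image'],cv2.COLOR_RGB2BGR)
C=np.zeros((600,800,3),np.uint8)
C[:300,:400]=cv2.resize(im(w),(400,300));C[:300,400:]=cv2.resize(im(b)[215:350,270:450],(400,300))
C[300:,:400]=cv2.resize(im(a)[225:345,300:460],(400,300))
cv2.imwrite('pics/c2.png',C);s=r.get_state();print(s['opening'],s['finger_force'],s['clock'],s['contact_force'])
E
```

```text
0.004460367365668391 0.0 4.15 [ 0.21851104 -0.85578931 -0.33072927]
```

View pics/c2.png

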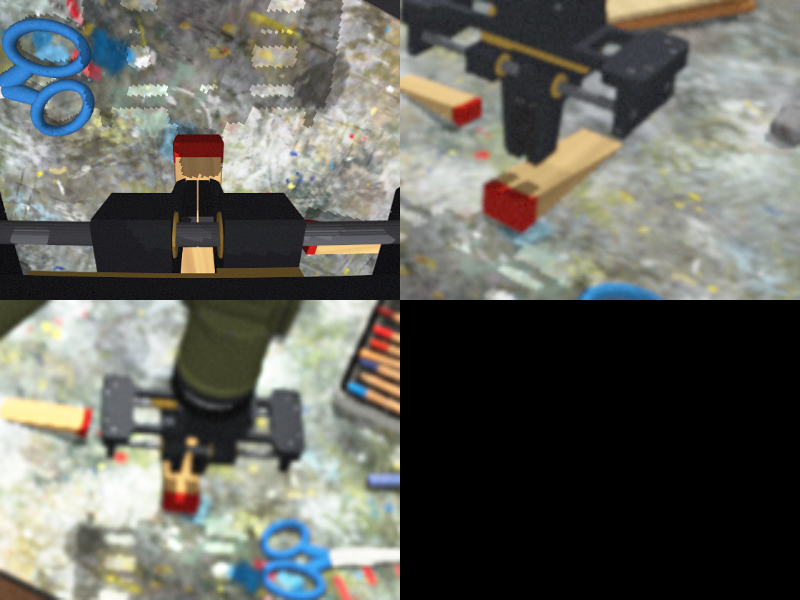

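The fingers have shut above the wedge, with their ends visible over its top at crop (525,158), even though the reported z is 5 mm. I'll check where the finger ends really are against the projected TCP.

```bash
python3 - <<'E'
from h import *
b=snap('side');a=snap('scene')
p=np.array(r.get_state()['tool_pos']);print(p,r.grip_point_offset)
for dz in(0,.01,.02,.03,.04): 
  q=proj(b,[p+[0,0,dz]])[0];print(dz,'side px',q.round(1),'crop',((q-[270,215])*[400/180,300/135]+[400,0]).round(0),'scene',((proj(a,[p+[0,0,dz]])[0]-[300,225])*2.5+[0,300]).round(0))
E
```

```text
[ 0.42776915 -0.31234292  0.00462768] 0.0187
0 side px [326.2 301.8] crop [525. 193.] scene [178. 481.]
0.01 side px [326.4 296.6] crop [525. 181.] scene [180. 477.]
0.02 side px [326.7 291.4] crop [526. 170.] scene [181. 472.]
0.03 side px [326.9 286.1] crop [526. 158.] scene [183. 468.]
0.04 side px [327.1 280.7] crop [527. 146.] scene [184. 463.]
```

```bash
python3 - <<'E'
from h import *
b=snap('side')
for z in(.203,.223,.233,.243): print(z,proj(b,[[.226,.583,z]]).round(1))
w=snap('wrist');p=np.array(r.get_state()['tool_pos'])
print('cam above tcp',np.array(w['pose'])[:3,3]-p, 'proj tcp', proj(w,[p,p+[0,0,.028]]).round(0))
im=cv2.imread('pics/d0.png')[60:120,70:140];cv2.imwrite('pics/c3.png',cv2.resize(im,None,fx=8,fy=8,interpolation=cv2.INTER_CUBIC))
E
```

```text
0.203 [[110.8 110.7]]
0.223 [[109.6 104. ]]
0.233 [[108.9 100.6]]
0.243 [[108.3  97.1]]
cam above tcp [-0.06711316 -0.02739243  0.18349908] proj tcp [[277. 242.]
 [277. 262.]]
```

View pics/c3.png

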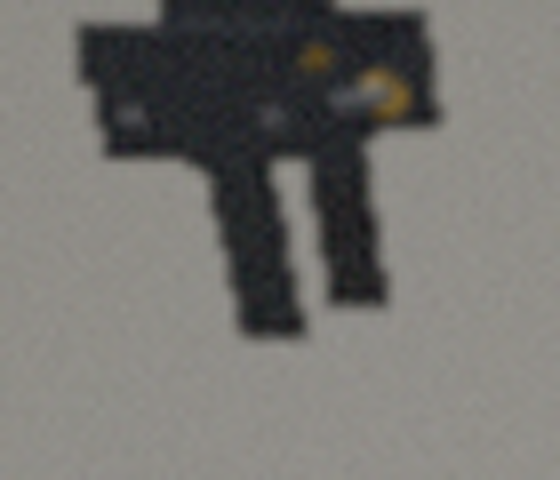

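Two views, plus the missed grasp, show that the finger ends sit about 30 mm above the reported TCP. So I'll open, go down in small steps, and watch the force.

Call:
carry_out --rows '[[[0,0,0],[0,0,0],0.3],[[0,0,0],[0,0,0],0.3],[[0,0,0],[0,0,0],0.3],[[0,0,0],[0,0,0],0.3],[[0,0,0],[0,0,0],0.3],[[0,0,0],[0,0,0],0.3],[[0,0,0],[0,0,0],0.3],[[0,0,0],[0,0,0],0.3],[[0,0,0.8],[0,0,0],0.3],[[0,0,1.4],[0,0,0],0.3],[[0,0,1.9],[0,0,0],0.3],[[0,0,1.9],[0,0,0],0.3]]'

```text
clock: 5.55
tool_pos: [0.4272, -0.312, -0.0153]
eef_rot: [-0.189, 0.982, 0.001, -0.001]
contact_force: [0.6, 0.2, -0.1]
opening: 0.699
finger_force: 0.0
```

Call:
carry_out --rows '[[[0,0,0.3],[0,0,0],0.3],[[0,0,0.6],[0,0,0],0.3],[[0,0,0.8],[0,0,0],0.3],[[0,0,0.8],[0,0,0],0.3]]'

```text
clock: 5.95
tool_pos: [0.4277, -0.3123, -0.0225]
eef_rot: [-0.189, 0.982, 0.0, -0.0]
contact_force: [-0.4, -0.5, -0.9]
opening: 0.702
finger_force: 0.0
```

Call:
carry_out --rows '[[[0,0,0.2],[0,0,0],0.3],[[0,0,0.2],[0,0,0],0.7],[[0,0,0.2],[0,0,0],0.7],[[0,0,0.2],[0,0,0],0.7],[[0,0,0.2],[0,0,0],0.7],[[0,0,0.2],[0,0,0],0.7],[[0,0,0.2],[0,0,0],0.7]]' --newtons 40

```text
clock: 6.65
tool_pos: [0.4278, -0.3124, -0.0243]
eef_rot: [-0.189, 0.982, 0.0, 0.0]
contact_force: [0.5, -0.0, 1.0]
opening: 0.404
finger_force: 40.0
```

Call:
carry_out --rows '[[[0,0,-1],[0,0,0],0.7],[[0,0,-4],[0,0,0],0.7],[[0,0,-5],[0,0,0],0.7]]'

```text
clock: 6.95
tool_pos: [0.4287, -0.3129, 0.0278]
eef_rot: [-0.189, 0.982, -0.001, 0.001]
contact_force: [0.4, 0.4, -0.9]
opening: 0.401
finger_force: 40.0
```

```bash
python3 g.py .474 .013 .02 78.5
```

```text
shift cm [-16.28  28.6    0.76] turn [-0.1  0.1 33.2] F [ 0.4  0.4 -0.9] t 6.95 [ 0.4287 -0.3129  0.0278]
```

Call:
carry_out --rows '[[[-4,7,0],[0,0,8],0.7],[[-8,14,0],[0,0,16],0.7],[[-12,21,0],[0,0,24],0.7],[[-16.3,28.6,0],[0,0,33],0.7],[[-16.3,28.6,0],[0,0,33],0.7],[[-16.3,28.6,0],[0,0,33],0.7],[[-16.3,28.6,0],[0,0,33],0.7],[[-16.3,28.6,0],[0,0,33],0.7]]'

```text
clock: 7.75
tool_pos: [0.4746, 0.0205, 0.0258]
eef_rot: [0.093, 0.996, 0.002, 0.001]
contact_force: [0.1, -0.5, -0.9]
opening: 0.399
finger_force: 40.0
```

```bash
python3 - <<'E'
from h import *
a=snap('scene');b=snap('side')
im=lambda s:cv2.cvtColor(s['image'],cv2.COLOR_RGB2BGR)
C=np.zeros((600,800,3),np.uint8)
C[:,:400]=cv2.resize(im(a)[140:260,265:345],(400,600),interpolation=cv2.INTER_CUBIC)
C[:400,400:]=cv2.resize(im(b)[170:270,265:365],(400,400),interpolation=cv2.INTER_CUBIC)
cv2.imwrite('pics/c4.png',C)
E
python3 g.py .474 .013 .02 78.5
```

```text
shift cm [-0.11 -0.1   0.58] turn [-0.   0.   0.4] F [-1.2 -0.8 -1.4] t 7.85 [0.4731 0.0142 0.0258]
```

View pics/c4.png

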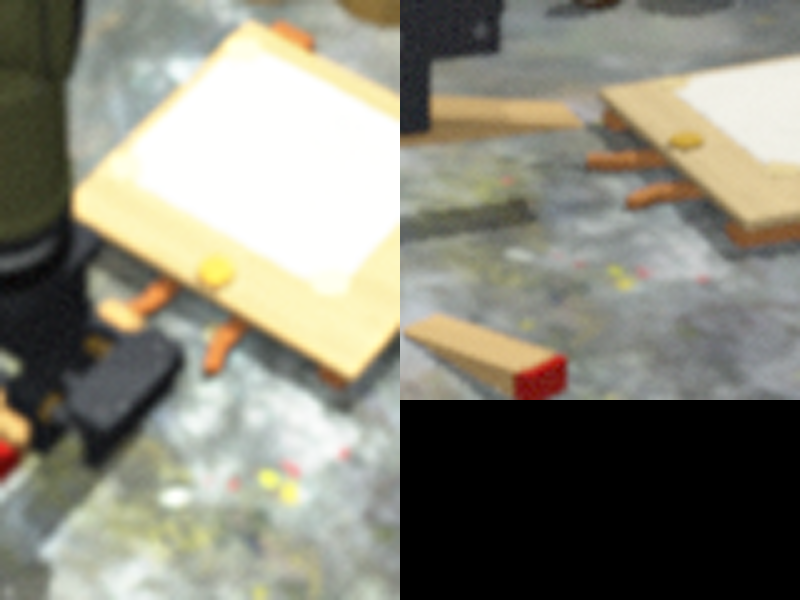

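The wedge is held in front of the mouth. In the scene crop the tip is at about (122,312), the brass screw head at (215,271) and the right prong's end at (212,368). In the side crop the tip is at about (572,115), the screw at (686,140) and the prong ends at (590,160) and (632,200).

```bash
python3 - <<'E'
from h import *
a=snap('scene');b=snap('side')
sa=lambda p:np.array(p,float)/5+[265,140]
sb=lambda p:(np.array(p,float)-[400,0])/4+[265,170]
def tri(pa,pb):
    (o1,d1),(o2,d2)=ray(a,sa([pa])),ray(b,sb([pb]))
    d1,d2=d1[0],d2[0];t=np.linalg.lstsq(np.c_[d1,-d2],o2-o1,rcond=None)[0]
    p,q=o1+t[0]*d1,o2+t[1]*d2; print(((p+q)/2).round(4),'gap',np.linalg.norm(p-q).round(4));return (p+q)/2
print('screw',end=' ');tri([215,272],[686,141])
print('tipR',end=' ');tri([145,326],[583,127])
print('tipL',end=' ');tri([100,304],[562,103])
print('Rprong',end=' ');tri([212,371],[632,202])
print('board FL',end=' ');tri([76,213],[601,92]); print('board FR',end=' ');tri([345,377],[750,220])
for n,s,f,q in(('scene',a,sa,[[212,371],[215,272],[76,213],[345,377]]),('side',b,sb,[[632,202],[686,141],[601,92],[750,220],[590,160]])):
    print(n,onz(s,f(q),[.008,.024,.0225,.0225,.008][:len(q)]).round(4)[:,:2].tolist())
st=r.get_state();print(st['tool_pos'],st['eef_rot'])
E
```

```text
screw [ 0.6558 -0.0168  0.0201] gap 0.0023
tipR [ 0.5862 -0.0055  0.0386] gap 0.0037
tipL [0.5873 0.0236 0.0433] gap 0.0069
Rprong [ 0.5996 -0.0428  0.0014] gap 0.0015
board FL [0.6567 0.0808 0.0212] gap 0.0006
board FR [ 0.6254 -0.1187  0.014 ] gap 0.0062
scene [[0.594, -0.0449], [0.6514, -0.018], [0.656, 0.0801], [0.6155, -0.1201]]
side [[0.5925, -0.0543], [0.6519, -0.0237], [0.6543, 0.0776], [0.6185, -0.1312], [0.6043, 0.0109]]
[0.47281438 0.01199106 0.02576347] [ 9.90403950e-02  9.95083212e-01 -6.00444657e-04 -2.04134329e-04]
```

Call:
carry_out --rows '[[[0.3,0,2],[0,0,0],0.7],[[0.5,0,4],[0,0,0],0.7],[[0.5,0,4.7],[0,0,0],0.7],[[0.5,0,4.9],[0,0,0],0.7],[[0.5,0,4.9],[0,0,0],0.7]]'

```text
clock: 8.45
tool_pos: [0.4684, 0.0139, -0.0231]
eef_rot: [0.099, 0.995, -0.0, 0.0]
contact_force: [-0.1, 0.8, -0.7]
opening: 0.402
finger_force: 40.0
```

```bash
python3 - <<'E'
from h import *
a=snap('scene');b=snap('side')
im=lambda s:cv2.cvtColor(s['image'],cv2.COLOR_RGB2BGR)
C=np.zeros((600,800,3),np.uint8)
C[:,:400]=cv2.resize(im(a)[170:230,280:320],(400,600),interpolation=cv2.INTER_CUBIC)
C[:480,400:]=cv2.resize(im(b)[190:238,300:340],(400,480),interpolation=cv2.INTER_CUBIC)
cv2.imwrite('pics/c5.png',C); st=r.get_state();print(st['tool_pos'],st['eef_rot'],st['contact_force'])
E
```

```text
[ 0.46877923  0.01423866 -0.02268148] [9.83522744e-02 9.95151512e-01 8.04284284e-05 5.39410315e-04] [ 0.31704449 -0.33835674 -0.89061242]
```

View pics/c5.png

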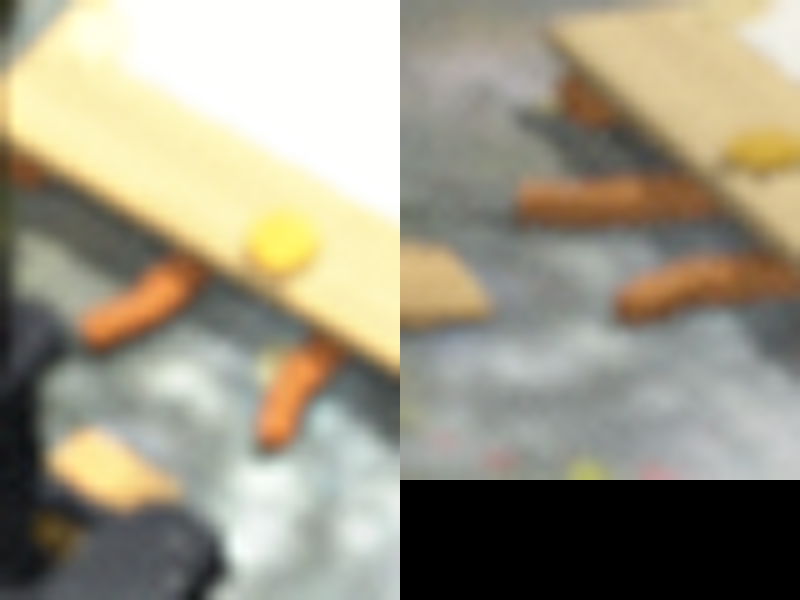

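On the table, the scene crop has the tip edge from (95,432) to (180,490) and the prong ends at (90,332) and (265,438). The side crop has the tip edge from (458,250) to (490,308) and the prong ends at (522,200) and (622,302).

```bash
python3 - <<'E'
from h import *
from scipy.spatial.transform import Rotation as R
a=snap('scene');b=snap('side')
st=r.get_state();p=np.array(st['tool_pos'])[:2];x=-R.from_quat(st['eef_rot']).as_matrix()[:2,0]
print('fk tip',(p+.107*x).round(4),'yaw',np.degrees(np.arctan2(x[1],x[0])))
for n,s,o,t,pr,fe in(('scene',a,[280,170],[[95,432],[180,490]],[[90,332],[265,438]],[[345.2-280,182.6-170]]),('side',b,[300-40,190],[[458,250],[490,308]],[[522,200],[622,302]],0)):
    f=lambda q:np.array(q,float)/10+o
    T=onz(s,f(t),.003)[:,:2];P=onz(s,f(pr),.007)[:,:2]
    d=P[0]-P[1];yaw=np.degrees(np.arctan2(d[1],d[0]))-90
    print(n,'tip',T.round(4).tolist(),T.mean(0).round(4),'prongs',P.round(4).tolist(),P.mean(0).round(4),'yaw',yaw.round(1),'w',np.linalg.norm(d).round(4))
    v=P.mean(0)-T.mean(0)
    for yw in(-10.5,-11.5,-12.5):
        c,sn=np.cos(np.radians(yw)),np.sin(np.radians(yw));print('  at yaw',yw,'gap x,y',(v@[c,sn]).round(4),(v@[-sn,c]).round(4))
A=onz(a,np.array([[195,270],[325,350]])/10+[280,170],.007)[:,:2];print('roots',A.round(4).tolist())
E
```

```text
fk tip [ 0.5737 -0.0064] yaw -11.264906151592763
scene tip [[0.5763, 0.0057], [0.5687, -0.0267]] [ 0.5725 -0.0105] prongs [[0.6068, 0.0234], [0.5948, -0.0415]] [ 0.6008 -0.009 ] yaw -10.4 w 0.066
  at yaw -10.5 gap x,y 0.0276 0.0066
  at yaw -11.5 gap x,y 0.0274 0.0071
  at yaw -12.5 gap x,y 0.0273 0.0076
side tip [[0.5794, 0.002], [0.5685, -0.0308]] [ 0.574  -0.0144] prongs [[0.6049, 0.0132], [0.593, -0.0502]] [ 0.599  -0.0185] yaw -10.6 w 0.0645
  at yaw -10.5 gap x,y 0.0253 0.0005
  at yaw -11.5 gap x,y 0.0253 0.001
  at yaw -12.5 gap x,y 0.0253 0.0014
roots [[0.6433, 0.0064], [0.6333, -0.0426]]
```

Call:
carry_out --rows '[[[0,0.55,0.1],[0,0,0],0.7],[[0,0.55,0.1],[0,0,0],0.7],[[-1.5,0.55,0.1],[0,0,0],0.7],[[-2.5,0.55,0.1],[0,0,0],0.7],[[-3.5,0.55,0.1],[0,0,0],0.7],[[-4.2,0.55,0.1],[0,0,0],0.7],[[-4.2,0.55,0.1],[0,0,0],0.7]]'

```text
clock: 9.35
tool_pos: [0.5121, 0.0116, -0.0242]
eef_rot: [0.098, 0.995, 0.0, 0.001]
contact_force: [0.7, 0.5, 0.4]
opening: 0.403
finger_force: 40.0
```

```bash
python3 - <<'E'
from h import *
a=snap('scene');b=snap('side')
im=lambda s:cv2.cvtColor(s['image'],cv2.COLOR_RGB2BGR)
C=np.zeros((600,800,3),np.uint8)
C[:,:400]=cv2.resize(im(a)[170:230,280:320],(400,600),interpolation=cv2.INTER_CUBIC)
C[:480,400:]=cv2.resize(im(b)[190:238,300:340],(400,480),interpolation=cv2.INTER_CUBIC)
cv2.imwrite('pics/c6.png',C); st=r.get_state();print(st['tool_pos'],st['eef_rot'],st['contact_force'],st['moment'])
E
```

```text
[ 0.51066828  0.01182685 -0.02425471] [9.80825833e-02 9.95178255e-01 1.25391248e-04 1.78944668e-04] [0.67614204 0.40460162 0.28850717] [ 0.00968169 -0.05332485  0.02737218]
```

View pics/c6.png

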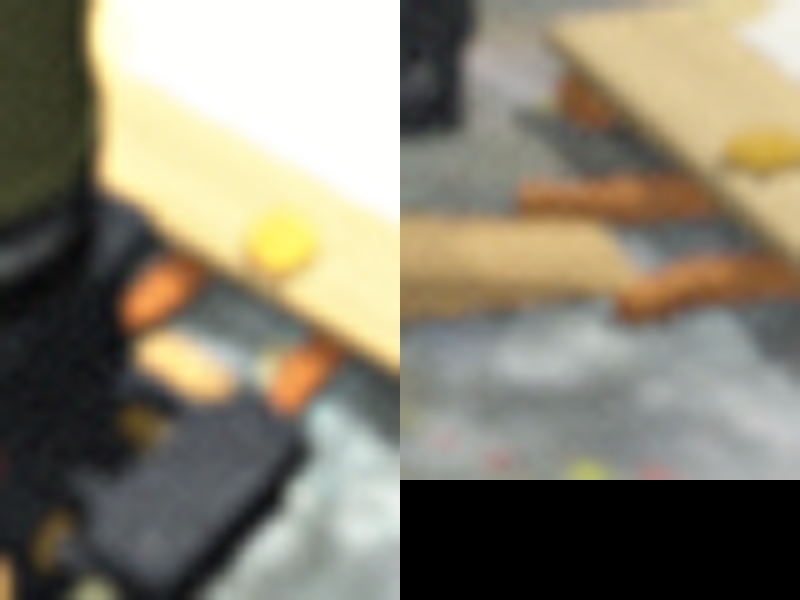

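The tip is between the prongs with no contact force. I'll go on gently with a lighter grip and read the side force.

Call:
carry_out --rows '[[[-0.4,0,0],[0,0,0],0.7],[[-0.8,0,0],[0,0,0],0.7],[[-1.2,0,0],[0,0,0],0.7],[[-1.2,0,0],[0,0,0],0.7]]' --newtons 15

```text
clock: 9.85
tool_pos: [0.5235, 0.0094, -0.0243]
eef_rot: [0.098, 0.995, 0.0, 0.001]
contact_force: [0.2, 0.0, -0.2]
opening: 0.404
finger_force: 15.0
```

Call:
carry_out --rows '[[[-0.4,0,0],[0,0,0],0.7],[[-0.8,0,0],[0,0,0],0.7],[[-1.2,0,0],[0,0,0],0.7],[[-1.2,0,0],[0,0,0],0.7]]'

```text
clock: 10.25
tool_pos: [0.5355, 0.0069, -0.0243]
eef_rot: [0.098, 0.995, 0.0, 0.001]
contact_force: [0.6, -0.0, 1.3]
opening: 0.405
finger_force: 15.0
```

Call:
carry_out --rows '[[[-0.4,0,0],[0,0,0],0.7],[[-0.8,0,0],[0,0,0],0.7],[[-1.2,0,0],[0,0,0],0.7],[[-1.6,0,0],[0,0,0],0.7],[[-2,0,0],[0,0,0],0.7],[[-2,0,0],[0,0,0],0.7]]'

```text
clock: 10.85
tool_pos: [0.5552, 0.003, -0.0242]
eef_rot: [0.098, 0.995, 0.0, 0.001]
contact_force: [-0.6, -1.1, 2.7]
opening: 0.409
finger_force: 15.0
```

Call:
carry_out --rows '[[[0,0,0],[0,0,0],0.4],[[0,0,0],[0,0,0],0.4],[[0,0,0],[0,0,0],0.4],[[0,0,0],[0,0,0],0.4],[[0,0,-2],[0,0,0],0.4],[[0,0,-5],[0,0,0],0.4],[[5.5,0,-5],[0,0,0],1],[[5.5,0,-5],[0,0,0],1],[[5.5,0,-5],[0,0,0],1],[[5.5,0,-5],[0,0,0],1],[[5.5,0,-5],[0,0,0],1],[[5.5,0,-5],[0,0,0],1]]'

```text
clock: 12.05
tool_pos: [0.5009, 0.0138, 0.0255]
eef_rot: [0.098, 0.995, 0.0, 0.001]
contact_force: [-0.3, 0.1, -0.3]
opening: 0.076
finger_force: 0.0
```

```bash
python3 - <<'E'
from h import *
w=snap('wrist'); h=cv2.cvtColor(w['image'],cv2.COLOR_RGB2HSV)
red=cv2.inRange(h,(0,150,60),(8,255,255))|cv2.inRange(h,(172,150,60),(180,255,255))
for n,s in(('wrist',w),('side',snap('side'))):
  h=cv2.cvtColor(s['image'],cv2.COLOR_RGB2HSV)
  red=cv2.inRange(h,(0,150,60),(8,255,255))|cv2.inRange(h,(172,150,60),(180,255,255))
  for c in cv2.findContours(red,0,2)[0]:
    if cv2.contourArea(c)>15: x=cv2.boundingRect(c);print(n,x,onz(s,[[x[0]+x[2]/2,x[1]+x[3]/2]],.015).round(3))
st=r.get_state();print(st['tool_pos'],st['opening'],st['contact_force'])
E
```

```text
wrist (268, 261, 18, 33) [[0.53  0.008 0.015]]
side (542, 413, 6, 5) [[ 0.516 -0.597  0.015]]
side (421, 399, 6, 16) [[ 0.409 -0.53   0.015]]
side (507, 290, 22, 15) [[ 0.693 -0.456  0.015]]
side (525, 284, 11, 10) [[ 0.733 -0.452  0.015]]
side (293, 259, 13, 12) [[ 0.438 -0.209  0.015]]
side (284, 209, 11, 14) [[ 0.528 -0.008  0.015]]
side (228, 140, 30, 29) [[0.648 0.571 0.015]]
side (291, 99, 9, 13) [[1.471 1.617 0.015]]
[0.50039913 0.01384849 0.02549991] 0.010172968064295374 [0.07134535 0.00250202 0.74654174]
```

Call:
carry_out --rows '[[[0,0,2.5],[0,0,0],1],[[0,0,4.6],[0,0,0],1],[[0,0,4.6],[0,0,0],1],[[-0.5,0,4.6],[0,0,0],1],[[-0.9,0,4.6],[0,0,0],1],[[-1.2,0,4.6],[0,0,0],1],[[-1.5,0,4.6],[0,0,0],1],[[-1.8,0,4.6],[0,0,0],1],[[-1.8,0,4.6],[0,0,0],1]]'

```text
clock: 13.05
tool_pos: [0.5181, 0.0104, -0.02]
eef_rot: [0.098, 0.995, 0.0, 0.001]
contact_force: [0.4, 0.0, 0.1]
opening: 0.002
finger_force: 0.0
```

Call:
carry_out --rows '[[[-0.3,0,0],[0,0,0],1],[[-0.6,0,0],[0,0,0],1],[[-0.9,0,0],[0,0,0],1],[[-1.2,0,0],[0,0,0],1],[[-1.2,0,0],[0,0,0],1]]'

```text
clock: 13.55
tool_pos: [0.5298, 0.0081, -0.0203]
eef_rot: [0.098, 0.995, 0.0, 0.0]
contact_force: [-0.0, -0.3, 0.7]
opening: 0.003
finger_force: 0.0
```

```bash
cat > tail.py <<'E'
from h import *
s=snap('side');h=cv2.cvtColor(s['image'],cv2.COLOR_RGB2HSV)
red=cv2.inRange(h,(0,150,60),(8,255,255))|cv2.inRange(h,(172,150,60),(180,255,255))
for c in cv2.findContours(red,0,2)[0]:
    x=cv2.boundingRect(c)
    if cv2.contourArea(c)>15 and 270<x[0]<370 and x[1]<250: print(x,onz(s,[[x[0]+x[2]/2,x[1]+x[3]/2]],.015).round(4))
f=[]
for i in range(4):
    st=r.get_state();f.append(st['contact_force']);r.snapshot('wrist')
x=np.array([.981,-.195,0]);print('push',-np.array(f)@x,st['clock'],np.array(st['tool_pos']).round(4))
E
python3 tail.py
```

```text
(291, 209, 10, 14) [[ 0.5418 -0.0149  0.015 ]]
push [-0.81822464  0.15797965 -1.03153866  0.6085563 ] 13.75 [ 0.5294  0.0081 -0.0203]
```

Call:
carry_out --rows '[[[-0.3,0,0],[0,0,0],1],[[-0.6,0,0],[0,0,0],1],[[-0.9,0,0],[0,0,0],1],[[-1.2,0,0],[0,0,0],1],[[-1.5,0,0],[0,0,0],1]]'

```text
clock: 14.3
tool_pos: [0.5407, 0.0053, -0.0206]
eef_rot: [0.098, 0.995, -0.001, -0.003]
contact_force: [-6.8, 1.1, 2.4]
opening: 0.003
finger_force: 2.9
```

Call:
carry_out --rows '[[[-0.3,0,0],[0,0,0],1],[[-0.6,0,0],[0,0,0],1],[[-0.9,0,0],[0,0,0],1],[[-1.0,0,0],[0,0,0],1]]'

```text
clock: 14.7
tool_pos: [0.5513, 0.0033, -0.0206]
eef_rot: [0.098, 0.995, -0.0, -0.002]
contact_force: [-5.5, 0.5, 2.6]
opening: 0.005
finger_force: 2.6
```

Call:
carry_out --rows '[[[-0.2,0,0],[0,0,0],1],[[-0.4,0,0],[0,0,0],1],[[-0.6,0,0],[0,0,0],1],[[-0.8,0,0],[0,0,0],1],[[-1.0,0,0],[0,0,0],1],[[-1.0,0,0],[0,0,0],1]]'

```text
clock: 15.3
tool_pos: [0.5622, 0.0012, -0.0206]
eef_rot: [0.098, 0.995, -0.0, -0.001]
contact_force: [-4.4, 0.6, 0.4]
opening: 0.008
finger_force: 2.0
```

```bash
python3 tail.py
```

```text
(304, 207, 10, 14) [[ 0.575  -0.0197  0.015 ]]
(274, 138, 5, 8) [[0.8518 0.6938 0.015 ]]
push [4.03569008 4.15283544 3.42486947 3.20469904] 15.5 [ 0.5629  0.0013 -0.0206]
```

Call:
carry_out --rows '[[[-0.1,0,0],[0,0,0],1],[[-0.2,0,0],[0,0,0],1],[[-0.3,0,0],[0,0,0],1],[[-0.4,0,0],[0,0,0],1],[[-0.5,0,0],[0,0,0],1],[[-0.5,0,0],[0,0,0],1]]'

```text
clock: 16.15
tool_pos: [0.5692, 0.0003, -0.0202]
eef_rot: [0.098, 0.995, 0.0, 0.001]
contact_force: [-2.3, -0.2, -1.6]
opening: 0.003
finger_force: 1.1
```

Call:
carry_out --rows '[[[-0.1,0,0],[0,0,0],1],[[-0.2,0,0],[0,0,0],1],[[-0.2,0,0],[0,0,0],1]]'

```text
clock: 16.45
tool_pos: [0.5704, 0.0, -0.0202]
eef_rot: [0.098, 0.995, 0.0, 0.0]
contact_force: [-4.5, 0.2, 1.0]
opening: 0.008
finger_force: 1.9
```

Call:
carry_out --rows '[[[-0.1,0,0],[0,0,0],1],[[-0.2,0,0],[0,0,0],1],[[-0.2,0,0],[0,0,0],1]]'

```text
clock: 16.75
tool_pos: [0.5725, -0.0004, -0.0202]
eef_rot: [0.098, 0.995, 0.0, 0.0]
contact_force: [-4.2, 0.9, 2.2]
opening: 0.005
finger_force: 2.2
```

Call:
carry_out --rows '[[[-0.1,0,0],[0,0,0],1],[[-0.2,0,0],[0,0,0],1],[[-0.2,0,0],[0,0,0],1]]'

```text
clock: 17.05
tool_pos: [0.5744, -0.0008, -0.0202]
eef_rot: [0.098, 0.995, 0.0, 0.0]
contact_force: [-4.6, 1.5, 2.4]
opening: 0.006
finger_force: 2.3
```

```bash
python3 tail.py
```

```text
(308, 206, 11, 14) [[ 0.5877 -0.0197  0.015 ]]
(274, 138, 5, 8) [[0.8518 0.6938 0.015 ]]
(286, 100, 6, 12) [[1.4199 1.6175 0.015 ]]
push [4.87041083 4.50795284 4.58142578 4.00743426] 17.25 [ 0.5744 -0.0008 -0.0202]
```

Call:
carry_out --rows '[[[-0.1,0,0],[0,0,0],1],[[-0.2,0,0],[0,0,0],1],[[-0.2,0,0],[0,0,0],1]]'

```text
clock: 17.6
tool_pos: [0.5763, -0.0012, -0.0203]
eef_rot: [0.098, 0.995, 0.0, 0.0]
contact_force: [-4.9, 1.5, 2.4]
opening: 0.001
finger_force: 2.3
```

Call:
carry_out --rows '[[[-0.1,0,0],[0,0,0],1],[[-0.2,0,0],[0,0,0],1],[[-0.2,0,0],[0,0,0],1]]'

```text
clock: 17.9
tool_pos: [0.5784, -0.0016, -0.0203]
eef_rot: [0.098, 0.995, 0.0, 0.0]
contact_force: [-4.3, 1.6, 1.8]
opening: 0.009
finger_force: 2.2
```

Call:
carry_out --rows '[[[-0.1,0,0],[0,0,0],1],[[-0.2,0,0],[0,0,0],1],[[-0.2,0,0],[0,0,0],1]]'

```text
clock: 18.2
tool_pos: [0.5803, -0.002, -0.0203]
eef_rot: [0.098, 0.995, 0.0, 0.0]
contact_force: [-4.1, 1.3, 1.7]
opening: 0.006
finger_force: 2.2
```

Call:
carry_out --rows '[[[-0.1,0,0],[0,0,0],1],[[-0.2,0,0],[0,0,0],1],[[-0.2,0,0],[0,0,0],1]]'

```text
clock: 18.5
tool_pos: [0.5823, -0.0024, -0.0203]
eef_rot: [0.098, 0.995, 0.0, 0.0]
contact_force: [-3.4, 1.3, 3.2]
opening: 0.003
finger_force: 2.2
```

Call:
carry_out --rows '[[[-0.1,0,0],[0,0,0],1],[[-0.2,0,0],[0,0,0],1],[[-0.2,0,0],[0,0,0],1]]'

```text
clock: 18.8
tool_pos: [0.5843, -0.0028, -0.0203]
eef_rot: [0.098, 0.995, 0.0, 0.0]
contact_force: [-5.3, 0.5, 1.8]
opening: 0.007
finger_force: 2.1
```

Call:
carry_out --rows '[[[-0.1,0,0],[0,0,0],1],[[-0.2,0,0],[0,0,0],1],[[-0.2,0,0],[0,0,0],1]]'

```text
clock: 19.1
tool_pos: [0.5852, -0.003, -0.0204]
eef_rot: [0.098, 0.995, -0.0, -0.001]
contact_force: [-6.0, 1.8, 2.8]
opening: 0.006
finger_force: 3.0
```

```bash
python3 tail.py
```

```text
(313, 206, 10, 14) [[ 0.5973 -0.0249  0.015 ]]
(274, 138, 5, 8) [[0.8518 0.6938 0.015 ]]
(286, 99, 11, 13) [[1.4468 1.6306 0.015 ]]
push [5.43630642 6.95602614 5.87665389 6.19753993] 19.3 [ 0.5852 -0.003  -0.0204]
```

Call:
carry_out --rows '[[[-0.05,0,0],[0,0,0],1],[[-0.1,0,0],[0,0,0],1],[[-0.1,0,0],[0,0,0],1]]'

```text
clock: 19.65
tool_pos: [0.5853, -0.003, -0.0204]
eef_rot: [0.098, 0.995, -0.0, -0.002]
contact_force: [-7.2, 2.3, 4.7]
opening: 0.001
finger_force: 3.8
```

```bash
python3 tail.py|grep push
```

```text
push [7.17071232 8.12907536 7.31429644 7.39507612] 19.85 [ 0.5853 -0.0031 -0.0204]
```

Call:
carry_out --rows '[[[-0.1,0,0],[0,0,0],1],[[-0.2,0,0],[0,0,0],1],[[-0.2,0,0],[0,0,0],1]]'

```text
clock: 20.2
tool_pos: [0.5858, -0.0032, -0.0206]
eef_rot: [0.098, 0.995, -0.0, -0.003]
contact_force: [-9.5, 2.5, 6.3]
opening: 0.007
finger_force: 4.8
```

```bash
python3 tail.py
```

```text
(313, 206, 11, 13) [[ 0.6   -0.023  0.015]]
(274, 138, 5, 8) [[0.8518 0.6938 0.015 ]]
(286, 99, 12, 13) [[1.4499 1.6289 0.015 ]]
push [ 8.82464517 10.00434936  9.78076184 10.56189801] 20.4 [ 0.5858 -0.0033 -0.0206]
```

Call:
carry_out --rows '[[[-0.1,0,0],[0,0,0],1],[[-0.2,0,0],[0,0,0],1],[[-0.25,0,0],[0,0,0],1],[[-0.25,0,0],[0,0,0],1]]'

```text
clock: 20.85
tool_pos: [0.5861, -0.0034, -0.0208]
eef_rot: [0.097, 0.995, -0.0, -0.005]
contact_force: [-13.1, 3.8, 8.0]
opening: 0.007
finger_force: 6.6
```

```bash
python3 tail.py|grep push
```

```text
push [12.3638548  13.00904186 12.33545684 12.72561195] 21.05 [ 0.586  -0.0035 -0.0208]
```

Call:
carry_out --rows '[[[-0.1,0,0],[0,0,0],1],[[-0.15,0,0],[0,0,0],1],[[-0.15,0,0],[0,0,0],1],[[-0.15,0,0],[0,0,0],1]]'

```text
clock: 21.5
tool_pos: [0.5864, -0.0036, -0.0209]
eef_rot: [0.097, 0.995, -0.001, -0.006]
contact_force: [-14.9, 3.0, 8.2]
opening: 0.006
finger_force: 7.4
```

```bash
python3 tail.py|grep push
```

```text
push [15.26019482 14.30566426 15.01366511 14.35570378] 21.7 [ 0.5864 -0.0036 -0.0209]
```

About 14.7 N of push, which is snug. Backing off straight and taking a final look.

Call:
carry_out --rows '[[[1,0,0],[0,0,0],1],[[3,0,0],[0,0,0],1],[[6,0,0],[0,0,0],1],[[9,0,-3],[0,0,0],1],[[10,0,-8],[0,0,0],1],[[10,0,-12],[0,0,0],1],[[10,0,-14],[0,0,0],1],[[10,0,-14],[0,0,0],1]]'

```text
clock: 22.55
tool_pos: [0.4999, 0.0152, 0.1231]
eef_rot: [0.098, 0.995, 0.001, 0.006]
contact_force: [0.7, -0.1, -0.7]
opening: 0.006
finger_force: 0.0
```

```bash
python3 - <<'E'
from h import *
a=snap('scene');b=snap('side')
im=lambda s:cv2.cvtColor(s['image'],cv2.COLOR_RGB2BGR)
b0=cv2.imread('pics/d0.png')
C=np.zeros((600,800,3),np.uint8)
C[:300,:400]=cv2.resize(b0[170:245,270:440],(400,300),interpolation=cv2.INTER_CUBIC)
C[:300,400:]=cv2.resize(im(b)[170:245,270:440],(400,300),interpolation=cv2.INTER_CUBIC)
C[300:,:400]=cv2.resize(im(a)[140:230,270:390],(400,300),interpolation=cv2.INTER_CUBIC)
C[300:,400:]=cv2.resize(im(a)[130:340,150:430],(400,300),interpolation=cv2.INTER_CUBIC)
cv2.imwrite('pics/c7.png',C); print(r.get_state()['clock'],r.get_state()['contact_force'])
E
python3 tail.py
```

```text
22.65 [ 0.18005995 -0.34913282 -0.43307716]
(313, 205, 11, 15) [[ 0.6   -0.023  0.015]]
(287, 99, 13, 13) [[1.4589 1.6237 0.015 ]]
push [ 0.36033221 -0.13766431 -0.34553432 -0.03581548] 22.85 [0.4945 0.0149 0.1186]
```

View pics/c7.png

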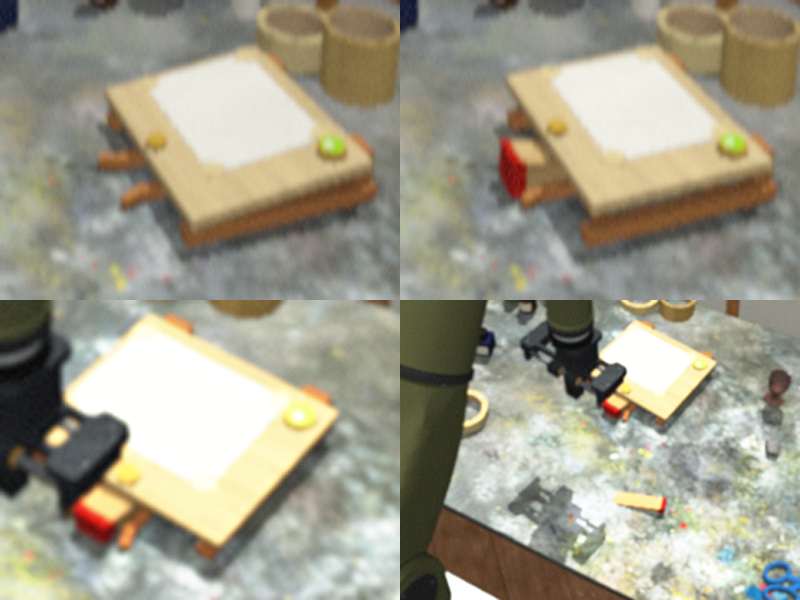

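The side view shows the board's front edge risen by about 4–5 px, roughly 10 mm (front left from crop (107,90) to (508,73)). The wedge is straight in the channel with its red end at (512,168), and the tape roll and small wedge haven't moved. I'm handing in.

```bash
python3 -c "
from plant import r
print(r.finish_job())"
```

```text
the job is handed in; nothing more can be done
None
```

The wedge is in the channel, pushed to about 14.7 N and let go; the board looks level (front edge up about 10 mm) and the job is handed in at about 23 s, with no verdict shown.

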